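# Nudge the tube plate onto the shaker's pins

### The arm

A 7-joint arm with a two-finger parallel gripper is mounted at the origin on the work surface. World frame = base frame: x ahead of the robot, y to its left, z up, the work surface at z = 0. Lengths are in m, angles in rad, forces in N, time in s.
With the tool pointing down it reaches from about 0.425 to 1.025 m from the base axis. Payload 3.6 kg.
Tool frame: the origin (TCP) lies at the very end of the fingers, on their centre line; the grasp point (between the pads) lies 19 mm behind it; z points along the fingers, x is the direction in which the jaws open and shut, and the axes are right-handed (so a half turn about z gives the same grasp; the last joint's range is limited). The gripper opens to 85 mm and grips with 20 to 120 N. Pads are 22 mm wide; open, the fingers measure 114 mm over their backs; the gripper's body (76 mm by 85 mm) begins 54 mm behind the grasp point. The pads swing forward as they close: fully open they stand 13 mm farther back than shut.
Start: joints at [1.05, 0.591, 0.048, 1.609, -0.033, 0.943, -0.034], TCP at [0.301, -0.66, 0.231] pointing down, gripper open.
Joint ranges: [-2.69, 2.69], [-0.47, 2.24], [-1.27, 1.36], [0.19, 2.51], [-1.53, 4.68], [0.08, 2.07], [-3.09, 3.09]. Speed limits (rad/s): [2.57, 2.57, 3.14, 3.14, 3.14, 3.14, 3.14].

### API

Orientations are given as a 3x3 rotation matrix whose columns are the frame's x, y, z axes.
In Python, from cell import * gives the robot as it stands.
- The arm moves only by the tool carry_out, never from a script. Its argument "series" is a list of rows, each an object with "slide": the shift along the tool's x, y, z in mm, a list of three; "roll": the turn about the tool's z in rad; "fingers": the opening, from 0 (shut) to 1 (fully open). In form: [{"slide": [x, y, z], "roll": roll, "fingers": fingers}, ...]. A call has 1 to 12 rows; each row shifts and turns the commanded pose from where the row before left it, along the tool's axes as they then stand; what a row does not reach is not made up. A row lasts 1/10 s, in which the tool goes at most 50 mm and 8.59 degrees, less where a joint would pass 70% of its speed; a pose out of reach is approached as far as the arm can. A call is refused whole if a number of a shift passes 50 or a number of a turn 0.15, either way. A call with a gripper value outside its range is refused whole. The fingers move at their own pace and stop on an object; "squeeze" is the grip in N (left out, the last holds). Time passes only in rows, so rows that do not move let the fingers close. It gives the time, the measured TCP pose, the force and the opening at its end, in the units of the state.
- sense(): the state, without advancing time (a new reading comes with each control period).
- camera(name): name is "side" or "top"; returns (picture, depth): 480x640x3 uint8, red, green, blue; 480x640 float32, m along the optical axis (not along the pixel's ray), 0 where there is no reading.
- camera_info(name): a dict with "K" (3x3 intrinsics, pixels), "eye" and "attitude" of the camera in the world. Camera axes: x right, y down, z forward; pixel columns grow to the right and rows downward; lengths in m; the calibration is good to about 2 mm. A picture is of the moment at which its call begins. camera_info takes no time and is no camera call.
- sign_off(): hands the job in, once; it reports no verdict.
Trained networks look in the newest picture that a camera, given by its name, has taken for a name from the list of things; names that differ only in an ending like _2 or _b are one class to them, and where a whole thing is asked for, a point or a joint stands for the part that bears it (a point fixed in the world has none). Each returns a list of dicts, best first, with "conf" (0 to 1); they miss things now and then, are a little off and sometimes report something else, mostly with a low value. They report only what shows in the picture. A call takes as long as a camera call. They do not tell look-alikes from the thing itself.
- trace(camera, label): "pixels" (480x640 bool, what is visible of it) and "uv" ([column, row] in pixels, amid what is visible of it).
The state is a dict: "time_s": time; "joint_pos": joint angles; "dq": joint speeds; "effort": joint torques, N m; "tool_pos": TCP position; "eef_rot": TCP orientation; "wrist_force": force on the tool from outside, world axes, zero at the start; "torque": the same for the moment, N m; "gripper_width": opening from 0.0 (shut) to 1.0 (fully open).
Only numpy, scipy, OpenCV 4.12 (cv2) and the standard library are available. Lean on these libraries where they do the work, as an engineer would, in place of code of your own. Each camera call takes 0.05 s, during which the arm holds its last target.

### The job

The blue tube plate on the shaker was put down carelessly and rides up on the two brass locating pins. Nudge it sideways with the fingertips, without gripping, lifting or tipping it, until both its holes drop over the pins and it lies flat and steady on the platform. Leave the tubes on the platform and everything else on the bench where they stand, and finish clear of the plate.

Things in the scene. Friction and masses are not known exactly. Their poses are not given: they have to be found in the camera images.
- shaker: Fixed shaker: white body, grey platform 260 (x) x 280 (y) mm, its flat top 70 mm above the bench. Origin at the centre of its underside; z up, +x away from the robot (yaw within 0.45 rad). Two upright brass pins stand on the platform at x = -36 and +36, y = +30 mm of this frame. White corner brackets printed on the platform frame the plate's home, 2 mm outside its edges.
- plate: Blue tube plate, 110 (x) x 140 (y) x 12 (z) mm, about 0.4 kg; dark wells, closed below. Origin at the centre of its underside, z up. Home: same axes as the shaker's frame, 70 mm above it. It starts 18 to 32 mm from home towards the shaker's -y, up to 12 mm off along x, yawed up to 0.12 rad, its +y part on the pin tips, its -y lower edge on the platform (tilt about 0.06 rad).
- hole_near (a point): Centre, on the plate's underside, of its 13 mm through hole (yellow rim on top) at x = -36, y = +30 mm of its frame.
- hole_far (a point): Centre, on the plate's underside, of its 13 mm through hole (yellow rim on top) at x = +36, y = +30 mm of its frame.
- pin_near (a point): Foot, on the platform's top, of the pin at the shaker's -x side. Each pin is 8 mm tall, 10 mm thick at the foot, and tapers to a flat 5 mm tip.
- pin_far (a point): Foot of the pin at the shaker's +x side, on the platform's top.
- tube_green: Bystander: clear tube with green cap, 17 mm wide, 46 mm tall, loose, upright near the platform's +x +y corner. Origin at the centre of its foot.
- tube_yellow: Bystander: the same with yellow cap, near the platform's +x -y corner. Origin at the centre of its foot.
- tube_rack: Bystander: purple tube rack, 90 x 220 x 45 mm, loose on the bench. Origin at the centre of its underside.
- freezer_box: Bystander: open dark blue box of tubes, 135 x 135 x 50 mm, loose on the bench. Origin at the centre of its underside.
- box_lid: Bystander: dark blue box lid with a paper band, 140 x 140 x 45 mm, loose. Origin at the centre of its underside.
- buffer_bottle: Bystander: bottle with blue cap, 64 mm wide, 150 mm tall, loose. Origin at the centre of its foot.
- tweezers: Bystander: steel tweezers, 120 mm long, 6 mm high, lying loose on the bench. Origin at mid length on the bench.
Things that resemble listed ones, but are neither listed nor needed, are in the scene too. Of the things like the plate, leave any that is pink; of the rest the larger one is meant.

How it is judged:
At the end, for the whole second after the job is handed in: Each hole's centre is within 3 mm (horizontally) of its pin, the plate's underside lies on the platform within 1.5 mm, tilted less than 0.015 rad and at rest (horizontal distance between hole_near and pin_near below 0.003 m and horizontal distance between hole_far and pin_far below 0.003 m and z of plate in the frame of shaker below 0.0715 m and angle between plate's own z axis and vertical below 0.015 rad and linear speed of plate below 0.01 m/s); the robot touches nothing.
It fails at once if the plate is lifted (its centre rises more than 18 mm above the platform) (z of plate in the frame of shaker above 0.088 m).
It fails at once if the plate is tipped up by more than 0.2 rad (angle between plate's own z axis and vertical above 0.2 rad).
It fails at once if a tube on the platform is moved by more than 15 mm or knocked over (distance of any of tube_green, tube_yellow from where it was at the start of the episode above 0.015 m or angle between any of tube_green, tube_yellow's own z axis and vertical above 0.5 rad).
It fails at once if another thing on the bench is moved by more than 20 mm (distance of any of tube_rack, freezer_box, box_lid, buffer_bottle, tweezers from where it was at the start of the episode above 0.02 m).
It also fails if it takes over 72 s, if anything falls off the work surface, if the arm or the gripper's body presses on something with over 40 N, if the wrist force passes 120 N, or if a joint passes its speed limit or range.

## Working session

There is one attempt and no reset: what is moved stays moved. The work goes in short steps, Python scripts to look and compute and a tool call to move; the robot and the scene stay as the last step left them, time stands still between calls to the robot, and variables do not carry over. Pictures are saved under pics/ and viewed, and the job is handed in when it is done.

Besides the shell and the picture viewer there is one more tool, called after "Call:" in YAML: its name, and indented under it one key for each argument. carry_out: Moves the arm, as the interface text tells. Its arguments: {"type":"object","properties":{"series":{"type":"array","items":{"type":"object","properties":{"slide":{"type":"array","items":{"type":"number"}},"roll":{"type":"number"},"fingers":{"type":"number"}}}},"squeeze":{"type":"number"}},"required":["series"]}

```bash
mkdir -p pics; ls
python3 - <<'E'
from cell import *
import cv2
s=sense();print({k:np.round(v,3).tolist() if 'np' in globals() else v for k,v in s.items()})
for n in ("side","top"):
    im,d=camera(n);cv2.imwrite(f"pics/{n}0.png",im[:,:,::-1]);i=camera_info(n);print(n,i)
E
```

```text
pics
{'time_s': 0.0, 'joint_pos': array([ 1.04952745,  0.59210617,  0.04830741,  1.60984163, -0.03328999,
        0.94267799, -0.03370637]), 'dq': array([-7.51028353e-04, -3.16243074e-05,  3.05797360e-04, -2.72203639e-03,
        2.97767959e-03, -1.05404907e-03, -8.10709350e-04]), 'effort': array([-5.44292197e-04, -5.48687732e+01,  1.54668834e+00, -1.98123908e+01,
        9.46356333e-03,  8.79853527e-03,  2.10315801e-05]), 'tool_pos': array([ 0.30041569, -0.65891908,  0.23014324]), 'eef_rot': array([[ 4.14907244e-01, -9.09863110e-01, -1.04834260e-03],
       [-9.09860996e-01, -4.14908546e-01,  1.96644820e-03],
       [-2.22416498e-03,  1.37952442e-04, -9.99997517e-01]]), 'wrist_force': array([-0.37787489, -0.22016935, -0.43600306]), 'torque': array([ 0.00758379,  0.00555615, -0.00549508]), 'gripper_width': 0.9983343766357673}
side {'K': array([[600.67009262,   0.        , 337.09902105],
       [  0.        , 600.67009262, 241.3837639 ],
       [  0.        ,   0.        ,   1.        ]]), 'eye': array([ 0.29044187, -1.23144464,  1.07508056]), 'attitude': array([[ 0.96273084, -0.17829607,  0.20337121],
       [-0.27005545, -0.59252763,  0.75893417],
       [-0.01481192, -0.78557083, -0.61859444]])}
top {'K': array([[558.00712175,   0.        , 327.24165888],
       [  0.        , 558.00712175, 241.24440527],
       [  0.        ,   0.        ,   1.        ]]), 'eye': array([0.43561538, 0.01925732, 1.5762625 ]), 'attitude': array([[-0.01154203, -0.99436949,  0.10533802],
       [-0.99991232,  0.01079364, -0.00767197],
       [ 0.00649179, -0.10541734, -0.99440688]])}
```

View pics/side0.png

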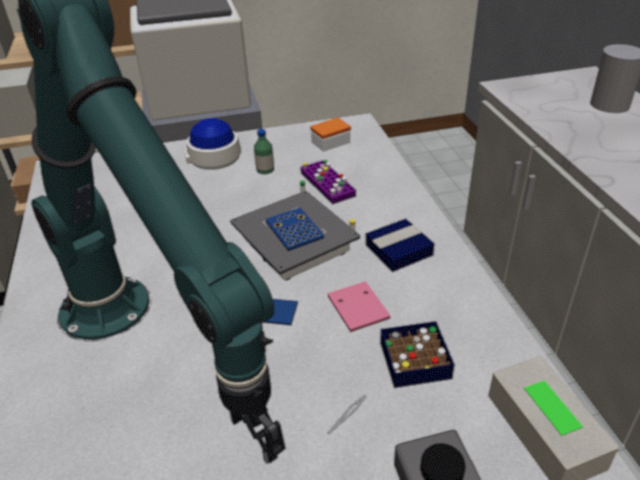

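View pics/top0.png

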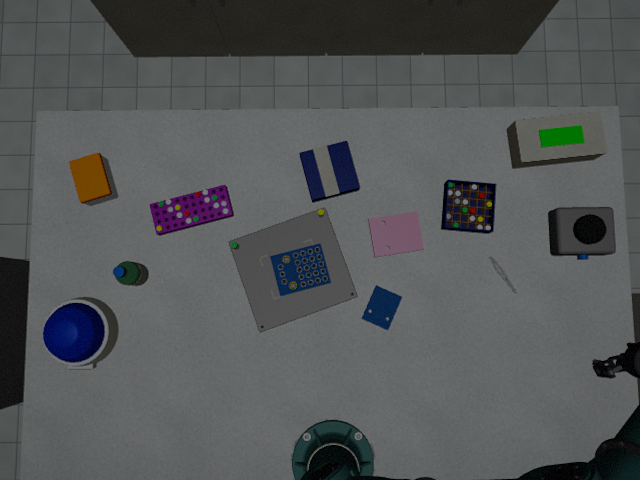

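The side view shows the shaker platform around (295,235), carrying the blue plate at (295,228). In the top view, three things look like the plate: one on the platform at (302,269), a smaller blue one on the bench at (382,307), and a pink one at (396,234). The one meant is at (302,269), because it is blue, the larger one, and on the shaker. I'll confirm that in a crop.

```bash
cat > h.py <<'E'
from cell import *
import numpy as np, cv2
def ray(n,uv,z):
    i=camera_info(n);d=i['attitude']@np.linalg.inv(i['K'])@np.array([uv[0],uv[1],1.]);return i['eye']+d*(z-i['eye'][2])/d[2]
def proj(n,p):
    i=camera_info(n);c=i['attitude'].T@(np.asarray(p)-i['eye']);q=i['K']@c;return q[:2]/q[2]
def cloud(n,d,mask):
    i=camera_info(n);v,u=np.nonzero(mask&(d>0));z=d[v,u]
    c=np.stack([u,v,np.ones_like(u)])*z;return (i['attitude']@(np.linalg.inv(i['K'])@c)).T+i['eye']
E
python3 - <<'E'
from h import *
im,d=camera("top");cv2.imwrite("pics/topc.png",cv2.resize(im[200:340,220:370],None,fx=4,fy=4,interpolation=cv2.INTER_CUBIC)[:,:,::-1])
im2,d2=camera("side");cv2.imwrite("pics/sidec.png",cv2.resize(im2[185:285,225:365],None,fx=5,fy=5,interpolation=cv2.INTER_CUBIC)[:,:,::-1])
for n in ("top","side"):
  dd=d if n=="top" else d2
  for l in ("plate","shaker","hole_near","hole_far","pin_near","pin_far","tube_green","tube_yellow"):
    for r in trace(n,l)[:3]:
        m=r['pixels'];P=cloud(n,dd,m)
        print(n,l,round(r['conf'],2),np.round(r['uv'],1),m.sum(),np.round(np.median(P,0),3), np.round(np.percentile(P[:,2],[5,95]),3))
        if n=="top" and l in("plate","shaker"):
            b=cv2.minAreaRect(np.argwhere(m)[:,::-1].astype(np.float32));print(b, [np.round(ray(n,c,.08)[:2],4).tolist() for c in cv2.boxPoints(b)])
E
```

```text
top plate 0.91 [301.4 269.4] 2104 [0.519 0.081 0.087] [0.08  0.094]
((300.2203674316406, 269.5946960449219), (41.4813346862793, 52.88239288330078), 75.3791275024414) [[0.5554, 0.1636], [0.59, 0.0257], [0.4817, -0.0012], [0.4477, 0.1358]]
top plate 0.85 [381.1 306.1] 1009 [ 0.416 -0.143  0.009] [0.003 0.014]
((381.7327575683594, 307.4569091796875), (29.018726348876953, 36.50319290161133), 23.198589324951172) [[0.3866, -0.0802], [0.4751, -0.1203], [0.4438, -0.1909], [0.3557, -0.1505]]
top shaker 0.56 [285.4 262.4] 7834 [0.517 0.117 0.07 ] [0.064 0.076]
((292.3741455078125, 269.5690612792969), (96.93424224853516, 105.85370635986328), 70.70995330810547) [[0.5969, 0.2793], [0.6894, 0.0091], [0.4414, -0.0735], [0.3523, 0.1928]]
top hole_near 0.83 [301.8 268.8] 2090 [0.519 0.079 0.087] [0.079 0.093]
top hole_near 0.7 [395.  231.8] 1965 [ 0.619 -0.185  0.012] [0.004 0.018]
top hole_near 0.64 [381.2 309.4] 1020 [ 0.415 -0.143  0.009] [0.002 0.014]
top hole_far 0.76 [296.8 268.2] 2158 [0.517 0.081 0.087] [0.079 0.093]
top hole_far 0.72 [395.5 234.4] 1887 [ 0.619 -0.187  0.012] [0.005 0.018]
to
[... 811 characters left out ...]
.  232.3] 1493 [0.521 0.069 0.085] [0.074 0.092]
side hole_far 0.93 [293.6 229.5] 1570 [0.519 0.07  0.085] [0.072 0.091]
side hole_far 0.88 [279.4 312. ] 573 [ 0.436 -0.16   0.008] [0.003 0.012]
side hole_far 0.88 [358.6 310.8] 1902 [ 0.62  -0.197  0.011] [0.004 0.015]
side pin_near 0.75 [304.  246.9] 4858 [0.516 0.053 0.069] [0.022 0.073]
side pin_near 0.36 [304.1 187.2] 84 [0.584 0.247 0.097] [0.071 0.115]
side pin_far 0.65 [297.4 251.2] 4909 [0.516 0.055 0.069] [0.023 0.073]
side pin_far 0.2 [349.1 414.3] 272 [ 0.505 -0.489  0.004] [-0.001  0.008]
side tube_green 0.6 [305.1 187.6] 39 [0.583 0.246 0.099] [0.083 0.114]
side tube_yellow 0.44 [350.6 224.5] 87 [0.668 0.018 0.1  ] [0.078 0.118]
```

View pics/topc.png

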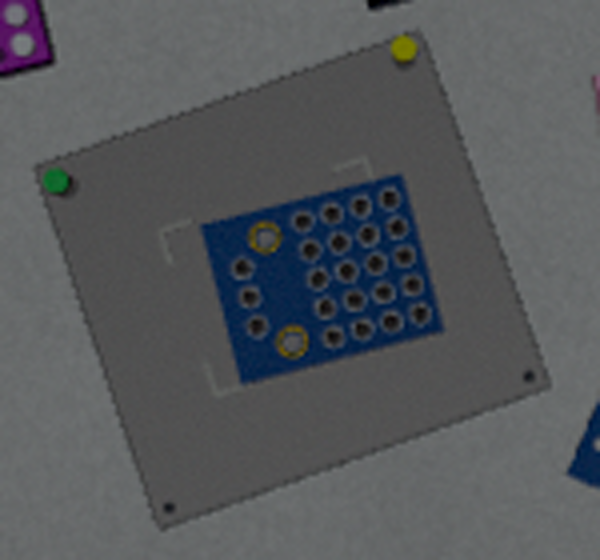

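View pics/sidec.png

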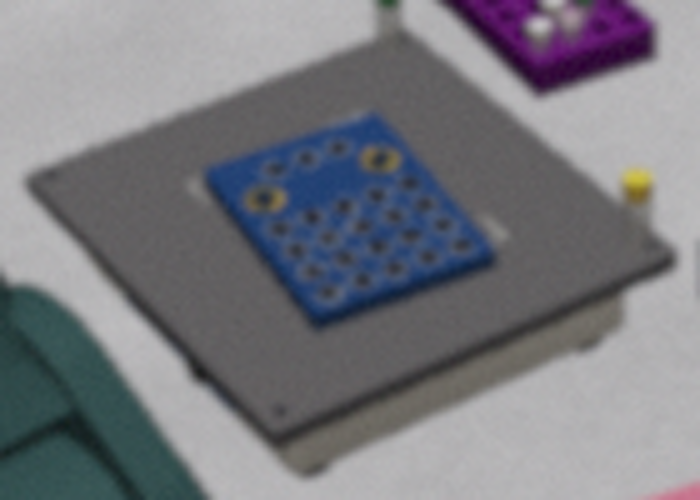

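```bash
cat >> h.py <<'E'
from scipy.optimize import least_squares
def planar(model,obs):
    # model Nx2, obs Nx2 -> x,y,yaw, residuals
    def f(q):
        c,s=np.cos(q[2]),np.sin(q[2]);return ((model@np.array([[c,s],[-s,c]])+q[:2])-obs).ravel()
    r=least_squares(f,[*obs.mean(0),.3]);return r.x,np.round(r.fun.reshape(-1,2)*1000,1)
def inframe(q,p):
    c,s=np.cos(q[2]),np.sin(q[2]);return np.array([[c,s],[-s,c]])@(np.asarray(p)[:2]-q[:2])
E
python3 - <<'E'
from h import *
f=lambda x,y:((x+.5)/4-.5+220,(y+.5)/4-.5+200)
R=lambda pts,z:np.array([ray("top",f(*p),z)[:2] for p in pts])
hz=.07
qp,r=planar(np.array([[.13,.14],[.13,-.14],[-.13,-.14],[-.13,.14]]),R([(36,166),(422,30),(550,386),(162,528)],hz));print("platform",qp.round(4),r)
qb,r=planar(np.array([[.057,.072],[.057,-.072],[-.057,.072]]),R([(162,233),(365,160),(213,395)],hz));print("brackets",qb.round(4),r)
P=np.array([ray("top",f(*p),z)[:2] for p,z in [((202,226),.092),((402,176),.0825),((443,331),.0825),((241,383),.092)]])
q,r=planar(np.array([[.055,.07],[.055,-.07],[-.055,-.07],[-.055,.07]]),P);print("plate",q.round(4),r)
H=R([(265,238),(292,342)],.0895);print("holes",H.round(4),np.linalg.norm(H[0]-H[1]))
for n,Q in (("pf",qp),("br",qb)):
    print(n,"plate in shaker",inframe(Q,q).round(4),q[2]-Q[2],"holes",[inframe(Q,h).round(4) for h in H])
im,d=camera("top")
# plane heights
m=np.zeros((480,640),bool)
for c in [(130,400),(450,430),(480,280),(250,150)]:
    u,v=map(int,f(*c));m[:]=0;m[v-4:v+5,u-4:u+5]=1;print(c,np.median(cloud("top",d,m),0).round(4))
E
```

```text
platform [0.522  0.1015 0.3343] [[ 0.5  1.3]
 [ 1.8 -0.5]
 [-0.8 -2.5]
 [-1.5  1.6]]
brackets [0.5211 0.1035 0.3224] [[ 0.4  0.3]
 [-2.1  1.3]
 [ 1.7 -1.5]]
plate [0.5189 0.0807 0.2429] [[ 0.9  1.4]
 [ 1.5 -0.9]
 [-0.9 -1.1]
 [-1.5  0.6]]
holes [[0.5463 0.1187]
 [0.4769 0.1011]] 0.07162396661343917
pf plate in shaker [-0.0097 -0.0186] -0.09142131736419723 holes [array([0.0286, 0.0084]), array([-0.0428,  0.0145])]
br plate in shaker [-0.0093 -0.0209] -0.07946207760609891 holes [array([0.0287, 0.0064]), array([-0.0427,  0.0117])]
(130, 400) [0.4415 0.211  0.0694]
(450, 430) [ 0.4169 -0.004   0.0038]
(480, 280) [ 0.5193 -0.0233  0.0699]
(250, 150) [0.6081 0.1303 0.0702]
```

The crop confirms the plate: blue with wells, yellow hole rims at crop (265,238) and (292,342), and brackets showing beyond its +y end. It sits about (-9, -20) mm and -0.085 rad from home. I'll push the -x edge first using both fingers as a straight bar, then push the -y edge.

```bash
cat >> h.py <<'E'
SH=np.array([.5215,.1025,.328])
def world(p,S=SH):
    c,s=np.cos(S[2]),np.sin(S[2]);return np.array([c*p[0]-s*p[1],s*p[0]+c*p[1]])+S[:2]
def go(pt,z,ang):
    """target shaker xy (m), world z, tool-x angle in shaker frame"""
    s=sense();R=s['eef_rot'];a=np.arctan2(R[1,0],R[0,0]);da=(SH[2]+ang-a+np.pi)%(2*np.pi)-np.pi
    t=np.array([*world(pt),z]);dl=t-s['tool_pos']
    R2=cv2.Rodrigues(np.array([0,0,da]))[0]@R
    print("t",s['time_s'],"roll",round(-da,3),"slide before roll",(R.T@dl*1000).round(1),"after roll",(R2.T@dl*1000).round(1),"F",s['wrist_force'].round(1),"g",round(s['gripper_width'],3))
    print("tcp in shaker mm",(inframe(SH,s['tool_pos'])*1000).round(1),"z",round(s['tool_pos'][2]*1000,1))
E
python3 -c "
from h import *
import numpy as np
go((-.087,-.020),.23,-np.pi/2)"
```

```text
t 1.05 roll 0.1 slide before roll [-590.6 -428.5    1.3] after roll [-630.4 -367.4    1.3] F [-0.3 -0.3 -0.5] g 1.001
tcp in shaker mm [-454.4 -650.4] z 231.3
```

Call:
carry_out:
  series:
    - {"slide": [0,0,0],"roll": 0.1,"fingers": 0.7}
    - {"slide": [-42,-24.5,0],"roll": 0,"fingers": 0.7}
    - {"slide": [-42,-24.5,0],"roll": 0,"fingers": 0.7}
    - {"slide": [-42,-24.5,0],"roll": 0,"fingers": 0.7}
    - {"slide": [-42,-24.5,0],"roll": 0,"fingers": 0.7}
    - {"slide": [-42,-24.5,0],"roll": 0,"fingers": 0.7}
    - {"slide": [-42,-24.5,0],"roll": 0,"fingers": 0.7}
    - {"slide": [-42,-24.5,0],"roll": 0,"fingers": 0.7}
    - {"slide": [-42,-24.5,0],"roll": 0,"fingers": 0.7}
    - {"slide": [-42,-24.5,0],"roll": 0,"fingers": 0.7}
    - {"slide": [-42,-24.5,0],"roll": 0,"fingers": 0.7}
    - {"slide": [-42,-24.5,0],"roll": 0,"fingers": 0.7}

```text
time_s: 2.25
tool_pos: [0.4076, -0.1338, 0.2318]
eef_rot: [[0.322, -0.947, 0.001], [-0.947, -0.322, -0.0], [0.001, -0.001, -1.0]]
wrist_force: [1.7, -0.7, -0.4]
gripper_width: 0.699
```

```bash
python3 -c "
from h import *
go((-.087,-.020),.12,-np.pi/2)"
```

```text
t 2.25 roll -0.001 slide before roll [-167.1  -96.7  111.8] after roll [-167.1  -96.8  111.8] F [ 1.7 -0.7 -0.4] g 0.699
tcp in shaker mm [-184. -187.] z 231.8
```

Call:
carry_out:
  series:
    - {"slide": [-42,-24,0],"fingers": 0.7}
    - {"slide": [-42,-24,0],"fingers": 0.7}
    - {"slide": [-42,-24,0],"fingers": 0.7}
    - {"slide": [-41,-24.5,0],"fingers": 0.7}
    - {"slide": [0,0,40],"fingers": 0.7}
    - {"slide": [0,0,40],"fingers": 0.7}
    - {"slide": [0,0,32],"fingers": 0.7}
    - {"slide": [0,0,0],"fingers": 0.7}

```text
invalid input
```

```bash
python3 -c "
from h import *
go((-.087,-.020),.074,-np.pi/2)
im,d=camera('side');cv2.imwrite('pics/s1.png',cv2.resize(im[140:290,200:400],None,fx=4,fy=4,interpolation=cv2.INTER_CUBIC)[:,:,::-1])
im,d=camera('top');cv2.imwrite('pics/t1.png',cv2.resize(im[200:340,220:370],None,fx=4,fy=4,interpolation=cv2.INTER_CUBIC)[:,:,::-1])
"
```

```text
t 2.25 roll -0.001 slide before roll [-167.2  -96.7  157.8] after roll [-167.1  -96.8  157.8] F [ 1.7 -0.7 -0.4] g 0.699
tcp in shaker mm [-184. -187.] z 231.8
```

View pics/s1.png

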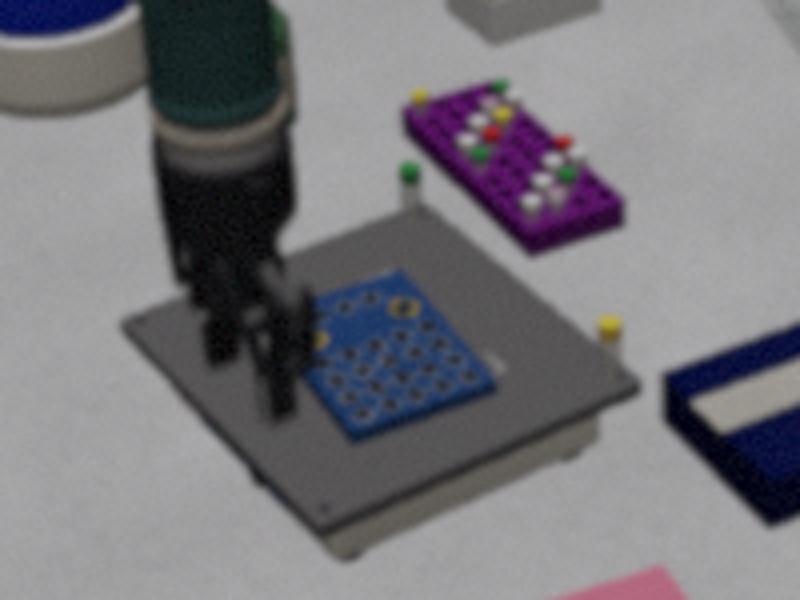

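View pics/t1.png

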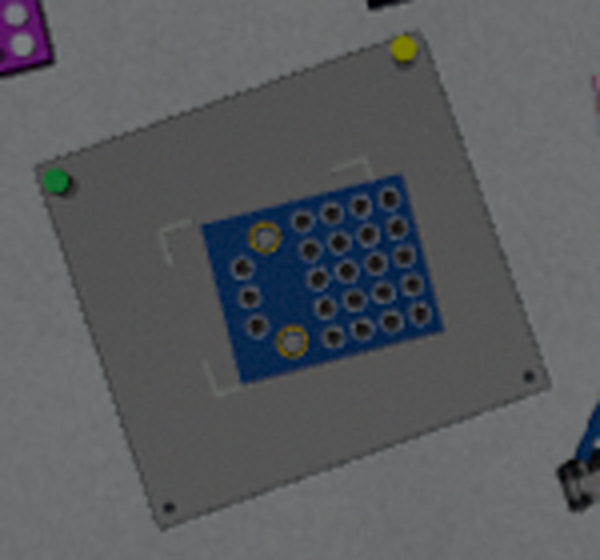

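The call was refused because I left out the roll, so the gripper has not moved beyond the side of the platform, at the lower right of the top crop (580,485). I'll resend it with every field filled in.

Call:
carry_out:
  series:
    - {"slide": [-42,-24,0],"roll": 0,"fingers": 0.7}
    - {"slide": [-42,-24,0],"roll": 0,"fingers": 0.7}
    - {"slide": [-42,-24,0],"roll": 0,"fingers": 0.7}
    - {"slide": [-41,-24.5,0],"roll": 0,"fingers": 0.7}
    - {"slide": [0,0,40],"roll": 0,"fingers": 0.7}
    - {"slide": [0,0,40],"roll": 0,"fingers": 0.7}
    - {"slide": [0,0,32],"roll": 0,"fingers": 0.7}
    - {"slide": [0,0,0],"roll": 0,"fingers": 0.7}

```text
time_s: 3.15
tool_pos: [0.4424, 0.0528, 0.1164]
eef_rot: [[0.322, -0.947, -0.008], [-0.947, -0.322, -0.002], [-0.001, 0.008, -1.0]]
wrist_force: [-0.5, 0.3, -0.4]
gripper_width: 0.7
```

```bash
python3 -c "
from h import *
go((-.087,-.020),.074,-np.pi/2)
im,d=camera('side');cv2.imwrite('pics/s2.png',cv2.resize(im[140:290,200:400],None,fx=4,fy=4,interpolation=cv2.INTER_CUBIC)[:,:,::-1])
im,d=camera('top');cv2.imwrite('pics/t2.png',cv2.resize(im[200:340,220:370],None,fx=4,fy=4,interpolation=cv2.INTER_CUBIC)[:,:,::-1])
"
```

```text
t 3.15 roll -0.0 slide before roll [-1.6 -4.2 42.4] after roll [-1.6 -4.2 42.4] F [-0.5  0.3 -0.4] g 0.7
tcp in shaker mm [-90.9 -21.6] z 116.4
```

View pics/s2.png

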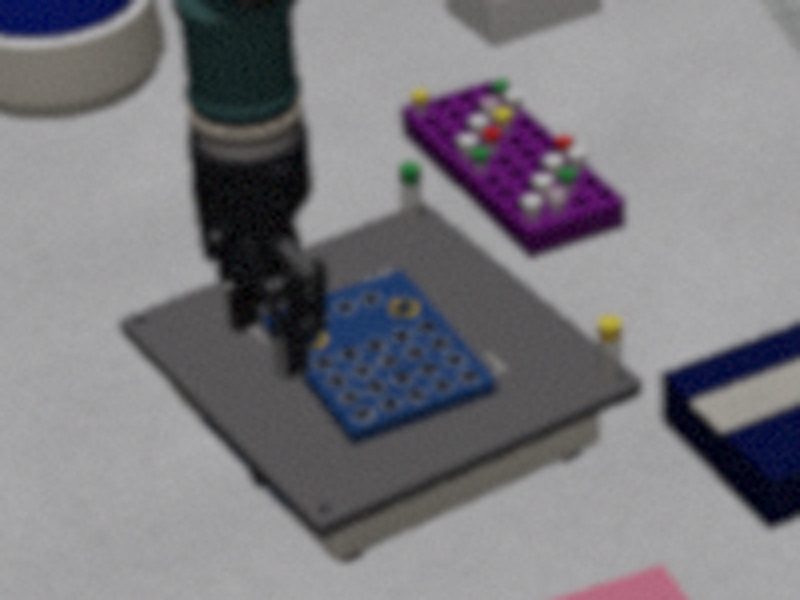

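View pics/t2.png

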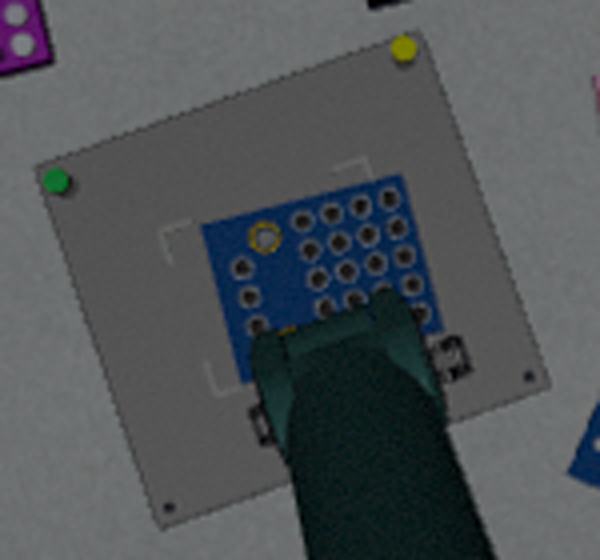

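The tool is behind the plate's -x edge. The fingertips show at (240,320) and (290,365) in the side crop, clear of the plate. I'll descend and feel for the platform.

Call:
carry_out:
  series:
    - {"slide": [0,0,20],"roll": 0,"fingers": 0.7}
    - {"slide": [0,0,14],"roll": 0,"fingers": 0.7}
    - {"slide": [0,0,3],"roll": 0,"fingers": 0.7}
    - {"slide": [0,0,0],"roll": 0,"fingers": 0.7}
    - {"slide": [0,0,0],"roll": 0,"fingers": 0.7}

```text
time_s: 3.75
tool_pos: [0.4458, 0.0537, 0.0836]
eef_rot: [[0.322, -0.947, 0.003], [-0.947, -0.322, 0.0], [0.0, -0.003, -1.0]]
wrist_force: [0.3, -0.5, -0.2]
gripper_width: 0.702
```

Call:
carry_out:
  series:
    - {"slide": [0,0,2],"roll": 0,"fingers": 0.7}
    - {"slide": [0,0,0],"roll": 0,"fingers": 0.7}
    - {"slide": [0,0,0],"roll": 0,"fingers": 0.7}

```text
time_s: 4.05
tool_pos: [0.4449, 0.0537, 0.0806]
eef_rot: [[0.322, -0.947, 0.0], [-0.947, -0.322, 0.0], [0.0, -0.0, -1.0]]
wrist_force: [-0.8, -0.6, -0.7]
gripper_width: 0.697
```

```bash
python3 -c "
from h import *
go((-.066,-.020),.074,-np.pi/2)
im,d=camera('side');cv2.imwrite('pics/s3.png',cv2.resize(im[185:265,220:330],None,fx=7,fy=7,interpolation=cv2.INTER_CUBIC)[:,:,::-1])
"
```

```text
t 4.05 roll -0.0 slide before roll [ -1.6 -22.3   6.6] after roll [ -1.5 -22.3   6.6] F [-0.8 -0.6 -0.7] g 0.697
tcp in shaker mm [-88.3 -21.5] z 80.6
```

View pics/s3.png

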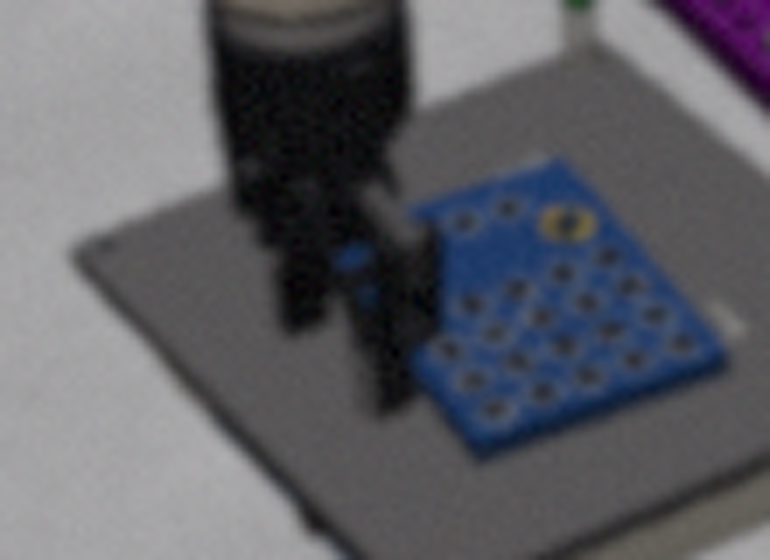

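The tips, at (305,330) and (390,410), are still a little above the platform. I'll keep feeling down.

Call:
carry_out:
  series:
    - {"slide": [0,0,2],"roll": 0,"fingers": 0.7}
    - {"slide": [0,0,2],"roll": 0,"fingers": 0.7}
    - {"slide": [0,0,0],"roll": 0,"fingers": 0.7}
    - {"slide": [0,0,0],"roll": 0,"fingers": 0.7}

```text
time_s: 4.5
tool_pos: [0.4446, 0.0537, 0.0761]
eef_rot: [[0.322, -0.947, -0.0], [-0.947, -0.322, -0.0], [-0.0, 0.0, -1.0]]
wrist_force: [0.3, 1.0, -0.4]
gripper_width: 0.703
```

Call:
carry_out:
  series:
    - {"slide": [0,0,2],"roll": 0,"fingers": 0.7}
    - {"slide": [0,0,0],"roll": 0,"fingers": 0.7}
    - {"slide": [0,0,0],"roll": 0,"fingers": 0.7}

```text
time_s: 4.8
tool_pos: [0.4447, 0.0537, 0.0742]
eef_rot: [[0.322, -0.947, -0.0], [-0.947, -0.322, -0.0], [-0.0, 0.0, -1.0]]
wrist_force: [0.1, -0.0, 0.8]
gripper_width: 0.701
```

Call:
carry_out:
  series:
    - {"slide": [0,0,1.5],"roll": 0,"fingers": 0.7}
    - {"slide": [0,0,0],"roll": 0,"fingers": 0.7}
    - {"slide": [0,0,0],"roll": 0,"fingers": 0.7}

```text
time_s: 5.1
tool_pos: [0.4447, 0.0537, 0.0728]
eef_rot: [[0.322, -0.947, -0.0], [-0.947, -0.322, -0.0], [-0.0, 0.0, -1.0]]
wrist_force: [-0.3, -0.0, 0.3]
gripper_width: 0.703
```

Call:
carry_out:
  series:
    - {"slide": [0,0,2],"roll": 0,"fingers": 0.7}
    - {"slide": [0,0,0],"roll": 0,"fingers": 0.7}
    - {"slide": [0,0,0],"roll": 0,"fingers": 0.7}

```text
time_s: 5.4
tool_pos: [0.4447, 0.0537, 0.0707]
eef_rot: [[0.322, -0.947, -0.0], [-0.947, -0.322, -0.0], [-0.0, 0.0, -1.0]]
wrist_force: [-0.3, -0.4, -0.2]
gripper_width: 0.7
```

Call:
carry_out:
  series:
    - {"slide": [0,0,2],"roll": 0,"fingers": 0.7}
    - {"slide": [0,0,0],"roll": 0,"fingers": 0.7}
    - {"slide": [0,0,0],"roll": 0,"fingers": 0.7}

```text
time_s: 5.7
tool_pos: [0.4447, 0.0537, 0.0687]
eef_rot: [[0.322, -0.947, -0.0], [-0.947, -0.322, -0.0], [-0.0, 0.0, -1.0]]
wrist_force: [0.3, -0.2, -1.0]
gripper_width: 0.699
```

Call:
carry_out:
  series:
    - {"slide": [0,0,2],"roll": 0,"fingers": 0.7}
    - {"slide": [0,0,0],"roll": 0,"fingers": 0.7}
    - {"slide": [0,0,0],"roll": 0,"fingers": 0.7}

```text
time_s: 6.0
tool_pos: [0.4447, 0.0537, 0.0667]
eef_rot: [[0.322, -0.947, -0.0], [-0.947, -0.322, -0.0], [-0.0, 0.0, -1.0]]
wrist_force: [0.0, 0.3, 0.5]
gripper_width: 0.698
```

```bash
python3 -c "
from h import *
go((-.066,-.020),.066,-np.pi/2)
im,d=camera('side');cv2.imwrite('pics/s4.png',cv2.resize(im[185:265,220:330],None,fx=7,fy=7,interpolation=cv2.INTER_CUBIC)[:,:,::-1])
"
```

```text
t 6.0 roll -0.0 slide before roll [ -1.5 -22.4   0.7] after roll [ -1.5 -22.4   0.7] F [0.  0.3 0.5] g 0.698
tcp in shaker mm [-88.4 -21.5] z 66.7
```

View pics/s4.png

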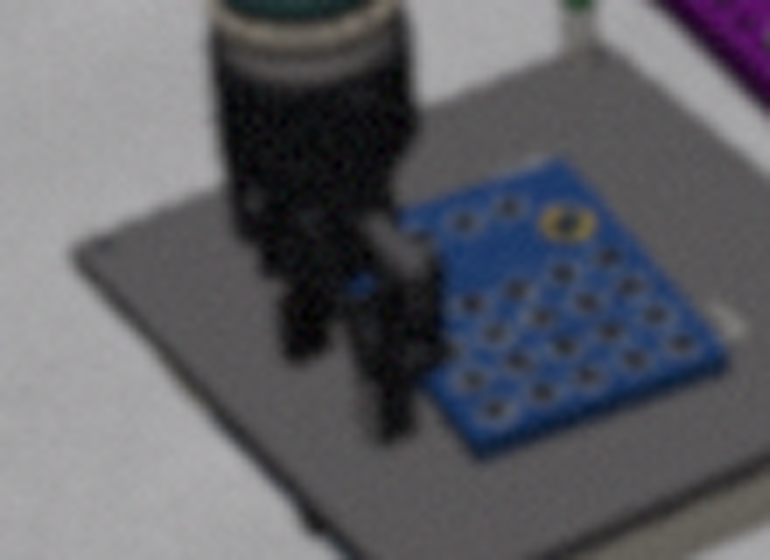

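The fingertips, at (305,360) and (393,440), are now just above the platform and beside the plate's edge. I'll push slowly toward the shaker's +x, which is tool -y.

Call:
carry_out:
  series:
    - {"slide": [0,-2,0],"roll": 0,"fingers": 0.7}
    - {"slide": [0,-2,0],"roll": 0,"fingers": 0.7}
    - {"slide": [0,-2,0],"roll": 0,"fingers": 0.7}
    - {"slide": [0,-2,0],"roll": 0,"fingers": 0.7}
    - {"slide": [0,-2,0],"roll": 0,"fingers": 0.7}
    - {"slide": [0,-2,0],"roll": 0,"fingers": 0.7}
    - {"slide": [0,-2,0],"roll": 0,"fingers": 0.7}
    - {"slide": [0,-2,0],"roll": 0,"fingers": 0.7}
    - {"slide": [0,-2,0],"roll": 0,"fingers": 0.7}
    - {"slide": [0,0,0],"roll": 0,"fingers": 0.7}
    - {"slide": [0,0,0],"roll": 0,"fingers": 0.7}

```text
time_s: 7.15
tool_pos: [0.4612, 0.0585, 0.0666]
eef_rot: [[0.321, -0.947, -0.001], [-0.947, -0.321, -0.001], [0.001, 0.001, -1.0]]
wrist_force: [-2.7, -3.6, 0.6]
gripper_width: 0.696
```

```bash
python3 -c "
from h import *
go((-.066,-.020),.066,-np.pi/2)
im,d=camera('side');cv2.imwrite('pics/s5.png',cv2.resize(im[185:265,220:330],None,fx=7,fy=7,interpolation=cv2.INTER_CUBIC)[:,:,::-1])
im,d=camera('top');cv2.imwrite('pics/t5.png',cv2.resize(im[200:340,220:370],None,fx=4,fy=4,interpolation=cv2.INTER_CUBIC)[:,:,::-1])
"
```

```text
t 7.15 roll -0.001 slide before roll [-2.2 -5.3  0.6] after roll [-2.2 -5.3  0.6] F [-2.7 -3.6  0.6] g 0.696
tcp in shaker mm [-71.3 -22.2] z 66.6
```

View pics/s5.png

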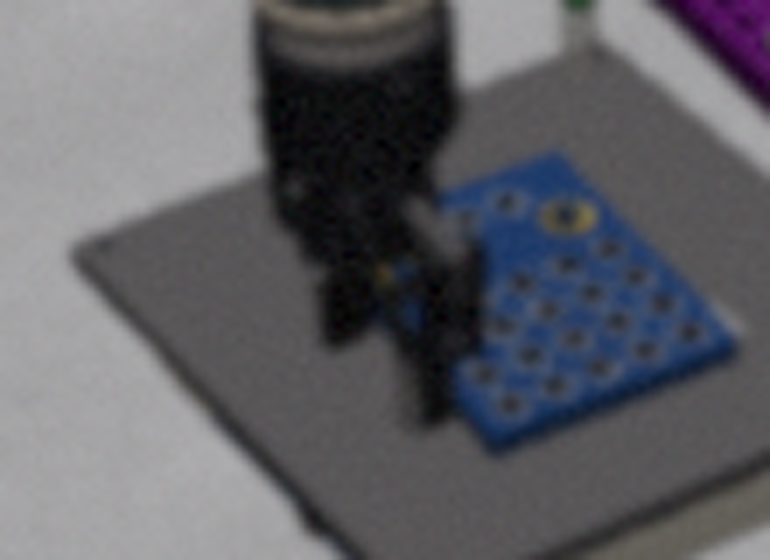

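View pics/t5.png

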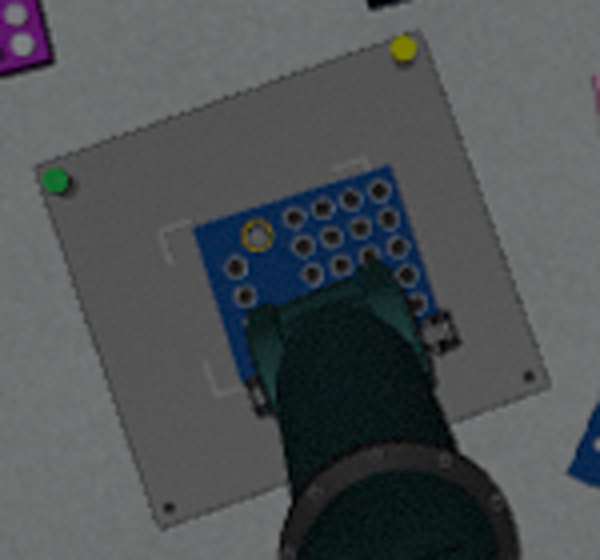

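The plate has turned most of the way toward home; its +x edge now runs from (196,229) to (390,166) in the top crop. I'll measure it.

```bash
cat >> h.py <<'E'
def C(x,y,z): return inframe(SH,ray("top",((x+.5)/4-.5+220,(y+.5)/4-.5+200),z))*1000
E
python3 -c "
from h import *
a,b=C(196,229,.092),C(390,166,.083);print(a,b,np.arctan2(*(a-b)[::1]), 'far hole',C(258,236,.09))
# brackets+tubes check
print(C(162,233,.07),C(365,160,.07),C(213,395,.07))
"
```

```text
[49.46574633 48.66512103] [ 47.26888488 -87.4345934 ] 0.016140156441029067 far hole [31.50013449 11.33093773]
[56.87397553 72.67932769] [ 58.12534715 -73.1056754 ] [-57.69127746  75.42074852]
```

Call:
carry_out:
  series:
    - {"slide": [0,-1.5,0],"roll": 0,"fingers": 0.7}
    - {"slide": [0,-1.5,0],"roll": 0,"fingers": 0.7}
    - {"slide": [0,-1.5,0],"roll": 0,"fingers": 0.7}
    - {"slide": [0,-0.5,0],"roll": 0,"fingers": 0.7}
    - {"slide": [0,0,0],"roll": 0,"fingers": 0.7}
    - {"slide": [0,0,0],"roll": 0,"fingers": 0.7}

```text
time_s: 7.85
tool_pos: [0.4668, 0.0616, 0.0668]
eef_rot: [[0.323, -0.946, 0.001], [-0.946, -0.323, 0.001], [-0.0, -0.001, -1.0]]
wrist_force: [-1.6, -0.4, -1.0]
gripper_width: 0.701
```

```bash
python3 -c "
from h import *
go((-.085,-.020),.066,-np.pi/2)
im,d=camera('top');cv2.imwrite('pics/t6.png',cv2.resize(im[200:340,220:370],None,fx=4,fy=4,interpolation=cv2.INTER_CUBIC)[:,:,::-1])
"
```

```text
t 7.85 roll 0.001 slide before roll [-1.1 20.   0.8] after roll [-1.1 20.   0.8] F [-1.6 -0.4 -1. ] g 0.701
tcp in shaker mm [-65.  -21.1] z 66.8
```

View pics/t6.png

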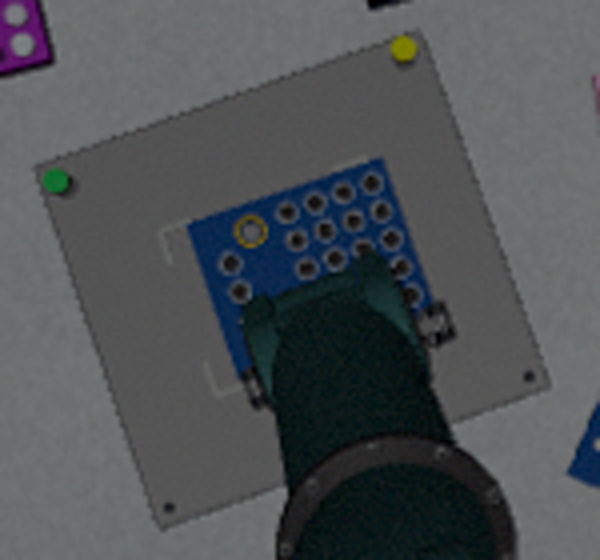

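Call:
carry_out:
  series:
    - {"slide": [0,5,0],"roll": 0,"fingers": 0.7}
    - {"slide": [0,20,0],"roll": 0,"fingers": 0.7}
    - {"slide": [0,0,-30],"roll": 0,"fingers": 0.7}
    - {"slide": [0,0,-30],"roll": 0,"fingers": 0.7}
    - {"slide": [40,0,-10],"roll": 0,"fingers": 0.7}
    - {"slide": [40,0,0],"roll": 0,"fingers": 0.7}
    - {"slide": [20,-10,0],"roll": 0,"fingers": 0.7}
    - {"slide": [10,-40,0],"roll": 0,"fingers": 0.7}
    - {"slide": [0,-40,0],"roll": 0,"fingers": 0.7}
    - {"slide": [0,0,0],"roll": 0,"fingers": 0.7}

```text
time_s: 8.9
tool_pos: [0.572, -0.0195, 0.1383]
eef_rot: [[0.324, -0.946, 0.012], [-0.946, -0.324, 0.003], [0.001, -0.013, -1.0]]
wrist_force: [-0.2, 0.6, 0.2]
gripper_width: 0.701
```

Call:
carry_out:
  series:
    - {"slide": [0,0,0],"roll": -0.143,"fingers": 0.7}
    - {"slide": [0,0,0],"roll": -0.143,"fingers": 0.7}
    - {"slide": [0,0,0],"roll": -0.143,"fingers": 0.7}
    - {"slide": [0,0,0],"roll": -0.143,"fingers": 0.7}
    - {"slide": [0,0,0],"roll": -0.143,"fingers": 0.7}
    - {"slide": [0,0,0],"roll": -0.143,"fingers": 0.7}
    - {"slide": [0,0,0],"roll": -0.143,"fingers": 0.7}
    - {"slide": [0,0,0],"roll": -0.143,"fingers": 0.7}
    - {"slide": [0,0,0],"roll": -0.143,"fingers": 0.7}
    - {"slide": [0,0,0],"roll": -0.143,"fingers": 0.7}
    - {"slide": [0,0,0],"roll": -0.141,"fingers": 0.7}
    - {"slide": [0,0,0],"roll": 0,"fingers": 0.7}

```text
time_s: 10.1
tool_pos: [0.5636, -0.022, 0.1369]
eef_rot: [[0.947, 0.322, 0.001], [0.322, -0.947, 0.001], [0.001, -0.001, -1.0]]
wrist_force: [0.0, 0.2, -0.1]
gripper_width: 0.701
```

```bash
python3 -c "
from h import *
go((0,-.115),.067,0)
im,d=camera('top');cv2.imwrite('pics/t7.png',cv2.resize(im[200:340,220:370],None,fx=4,fy=4,interpolation=cv2.INTER_CUBIC)[:,:,::-1])
"
```

```text
t 10.1 roll -0.0 slide before roll [  0.1 -16.4  69.9] after roll [  0.1 -16.4  69.9] F [ 0.   0.2 -0.1] g 0.701
tcp in shaker mm [  -0.2 -131.4] z 136.9
```

View pics/t7.png

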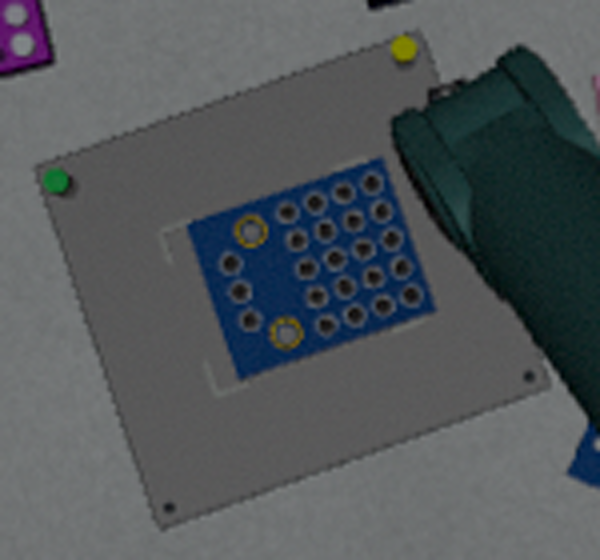

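The plate now lines up with the brackets in x and yaw. Its holes are at (251,232) and (286,333), and the gripper waits on the -y side. I'll measure what remains.

```bash
python3 -c "
from h import *
P=np.array([C(188,226,.092),C(384,158,.083),C(435,312,.083),C(240,380,.092)])
q,r=planar(np.array([[55,70],[55,-70],[-55,-70],[-55,70.]]),P);print(q.round(3),P.round(1))
print(C(251,232,.0895),C(286,333,.0895))
# bracket line gaps
print(C(162,233,.07),C(365,160,.07),C(213,395,.07),C(428,316,.07))
"
```

```text
[-8.6600e-01 -1.5531e+01 -4.0000e-03] [[ 53.1  53. ]
 [ 53.7 -85.4]
 [-55.3 -83.3]
 [-55.   53.5]]
[35.63053859 14.88515987] [-35.71042519  14.83350894]
[56.87397553 72.67932769] [ 58.12534715 -73.1056754 ] [-57.69127746  75.42074852] [-55.79596634 -78.22790574]
```

Call:
carry_out:
  series:
    - {"slide": [0,-16,20],"roll": 0,"fingers": 0.7}
    - {"slide": [0,0,25],"roll": 0,"fingers": 0.7}
    - {"slide": [0,0,20],"roll": 0,"fingers": 0.7}
    - {"slide": [0,0,4],"roll": 0,"fingers": 0.7}
    - {"slide": [0,0,0],"roll": 0,"fingers": 0.7}
    - {"slide": [0,0,0],"roll": 0,"fingers": 0.7}

```text
time_s: 10.75
tool_pos: [0.5591, -0.0068, 0.0687]
eef_rot: [[0.947, 0.321, 0.002], [0.321, -0.947, 0.0], [0.002, 0.0, -1.0]]
wrist_force: [-0.2, 0.6, 0.6]
gripper_width: 0.699
```

```bash
python3 -c "
from h import *
go((0,-.081),.067,0)
im,d=camera('side');cv2.imwrite('pics/s8.png',cv2.resize(im[185:275,250:360],None,fx=6,fy=6,interpolation=cv2.INTER_CUBIC)[:,:,::-1])
"
```

```text
t 10.75 roll -0.001 slide before roll [ -0.4 -34.6   1.6] after roll [ -0.4 -34.6   1.6] F [-0.2  0.6  0.6] g 0.699
tcp in shaker mm [   0.4 -115.6] z 68.7
```

View pics/s8.png

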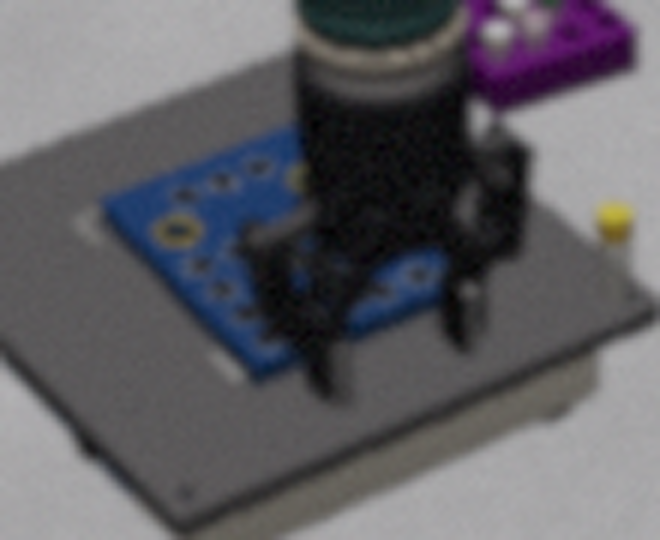

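The fingertips, at (330,395) and (460,345), face the -y edge squarely and are low enough. I'll push toward +y and stop just short of home.

Call:
carry_out:
  series:
    - {"slide": [0,-4,1.5],"roll": 0,"fingers": 0.7}
    - {"slide": [0,-4,0],"roll": 0,"fingers": 0.7}
    - {"slide": [0,-4,0],"roll": 0,"fingers": 0.7}
    - {"slide": [0,-4,0],"roll": 0,"fingers": 0.7}
    - {"slide": [0,-2,0],"roll": 0,"fingers": 0.7}
    - {"slide": [0,-2,0],"roll": 0,"fingers": 0.7}
    - {"slide": [0,-2,0],"roll": 0,"fingers": 0.7}
    - {"slide": [0,-2,0],"roll": 0,"fingers": 0.7}
    - {"slide": [0,-2,0],"roll": 0,"fingers": 0.7}
    - {"slide": [0,-2,0],"roll": 0,"fingers": 0.7}
    - {"slide": [0,0,0],"roll": 0,"fingers": 0.7}
    - {"slide": [0,0,0],"roll": 0,"fingers": 0.7}

```text
time_s: 12.0
tool_pos: [0.5492, 0.0198, 0.0663]
eef_rot: [[0.947, 0.322, -0.0], [0.322, -0.947, 0.0], [0.0, -0.0, -1.0]]
wrist_force: [0.5, -3.1, 1.6]
gripper_width: 0.7
```

```bash
python3 -c "
from h import *
go((0,-.081),.067,0)
im,d=camera('top');cv2.imwrite('pics/t9.png',cv2.resize(im[200:340,220:370],None,fx=4,fy=4,interpolation=cv2.INTER_CUBIC)[:,:,::-1])
"
```

```text
t 12.0 roll 0.0 slide before roll [ 0.4 -6.2 -0.7] after roll [ 0.4 -6.2 -0.7] F [ 0.5 -3.1  1.6] g 0.7
tcp in shaker mm [ -0.4 -87.2] z 66.3
```

View pics/t9.png

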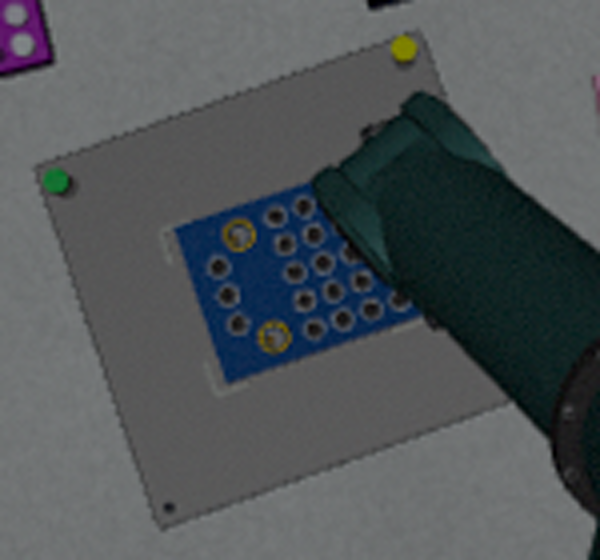

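The pins are now showing inside the hole rims, at (235,236) and (270,338). I'll work out the remaining gap.

```bash
python3 -c "
from h import *
print(C(238.5,235.5,.0895),C(274,337,.0895))
im,d=camera('top');cv2.imwrite('pics/t10.png',cv2.resize(im[248:293,266:306],None,fx=13,fy=13,interpolation=cv2.INTER_CUBIC)[:,:,::-1])
"
```

```text
[36.18906241 23.50855351] [-35.56382382  23.21177892]
```

View pics/t10.png

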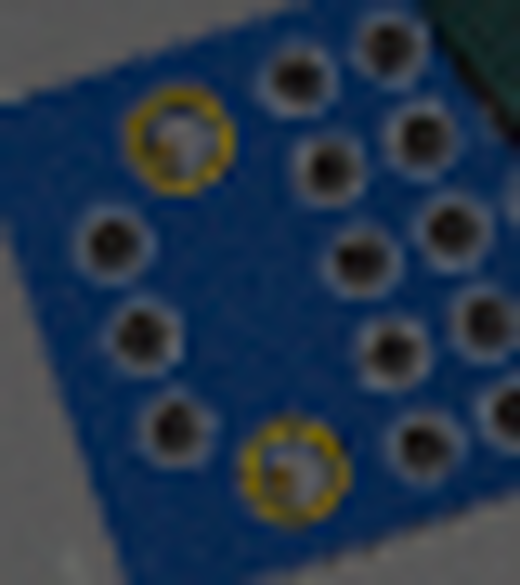

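The brass shows at the +y side of both holes, (165,150) and (285,478), slightly toward -x. That leaves about 6 mm to go in +y, so I'll make small nudges.

Call:
carry_out:
  series:
    - {"slide": [0,-1,0],"roll": 0,"fingers": 0.7}
    - {"slide": [0,-1,0],"roll": 0,"fingers": 0.7}
    - {"slide": [0,-1,0],"roll": 0,"fingers": 0.7}
    - {"slide": [0,-1,0],"roll": 0,"fingers": 0.7}
    - {"slide": [0,0,0],"roll": 0,"fingers": 0.7}
    - {"slide": [0,0,0],"roll": 0,"fingers": 0.7}

```text
time_s: 12.7
tool_pos: [0.5475, 0.0246, 0.0662]
eef_rot: [[0.946, 0.323, -0.001], [0.323, -0.946, 0.001], [-0.0, -0.001, -1.0]]
wrist_force: [0.4, -0.1, -0.9]
gripper_width: 0.699
```

```bash
python3 -c "
from h import *
go((0,-.081),.067,0)
im,d=camera('top');cv2.imwrite('pics/t11.png',cv2.resize(im[248:293,256:306],None,fx=13,fy=13,interpolation=cv2.INTER_CUBIC)[:,:,::-1])
"
```

```text
t 12.7 roll 0.001 slide before roll [ 0.5 -1.2 -0.8] after roll [ 0.5 -1.2 -0.8] F [ 0.4 -0.1 -0.9] g 0.699
tcp in shaker mm [ -0.5 -82.2] z 66.2
```

View pics/t11.png

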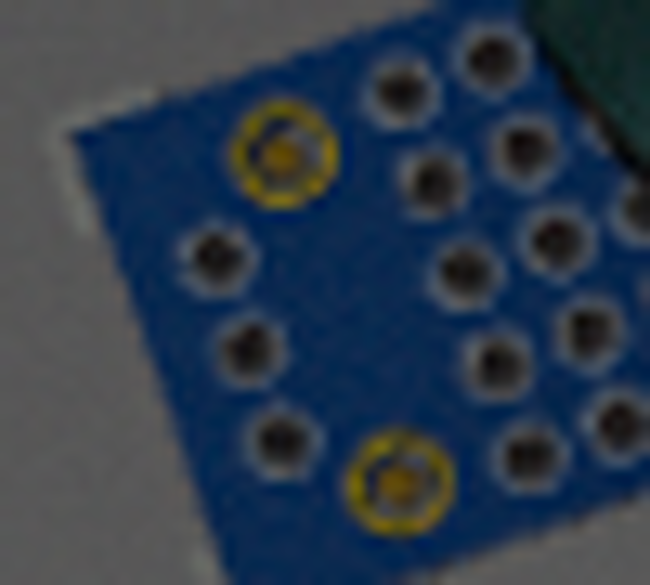

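Both pins now sit in the middle of their holes, at (283,153) and (400,483), and the force has gone, so the plate seems to have dropped. I'll back off and check the height and tilt.

Call:
carry_out:
  series:
    - {"slide": [0,3,0],"roll": 0,"fingers": 0.7}
    - {"slide": [0,20,0],"roll": 0,"fingers": 0.7}
    - {"slide": [0,20,0],"roll": 0,"fingers": 0.7}
    - {"slide": [0,10,-30],"roll": 0,"fingers": 0.7}
    - {"slide": [0,0,-40],"roll": 0,"fingers": 0.7}
    - {"slide": [0,40,-30],"roll": 0,"fingers": 0.7}
    - {"slide": [0,45,0],"roll": 0,"fingers": 0.7}
    - {"slide": [0,45,0],"roll": 0,"fingers": 0.7}
    - {"slide": [0,0,0],"roll": 0,"fingers": 0.7}
    - {"slide": [0,0,0],"roll": 0,"fingers": 0.7}

```text
time_s: 13.75
tool_pos: [0.6067, -0.1518, 0.1658]
eef_rot: [[0.948, 0.318, -0.001], [0.318, -0.948, 0.0], [-0.0, -0.0, -1.0]]
wrist_force: [0.5, 0.5, 1.5]
gripper_width: 0.694
```

Run:
```python
from h import *
go((0,-.081),.067,0)
im,d=camera('top');cv2.imwrite('pics/t12.png',cv2.resize(im[225:310,245:345],None,fx=8,fy=7,interpolation=cv2.INTER_CUBIC)[:,:,::-1] if 0 else cv2.resize(im[225:310,245:345],None,fx=7,fy=7,interpolation=cv2.INTER_CUBIC)[:,:,::-1])
D=np.mean([d]+[camera('top')[1] for _ in range(3)],0)
im2,d2=camera('side');D2=np.mean([d2]+[camera('side')[1] for _ in range(3)],0)
cv2.imwrite('pics/s12.png',cv2.resize(im2[185:285,225:365],None,fx=5,fy=5,interpolation=cv2.INTER_CUBIC)[:,:,::-1])
def fit(P):
    A=np.c_[P[:,:2]-P[:,:2].mean(0),np.ones(len(P))];w=np.ones(len(P),bool)
    for _ in range(4):
        c=np.linalg.lstsq(A[w],P[w,2],rcond=None)[0];r=P[:,2]-A@c;w=abs(r)<2.5*np.median(abs(r[w]))
    return c.round(4),w.sum()
for n,DD,I in (("top",D,im),("side",D2,im2)):
    P=cloud(n,DD,DD>0);L=(P[:,:2]-SH[:2])@np.array([[np.cos(SH[2]),-np.sin(SH[2])],[np.sin(SH[2]),np.cos(SH[2])]])
    x,y=L.T;ok=(P[:,2]>.06)&(P[:,2]<.1)
    def t(P,L):
        Q=np.c_[L,P[:,2]];return fit(Q)
    a=ok&(abs(x)<.05)&(abs(y)<.065)
    b=ok&(abs(x)<.12)&(abs(y)<.13)&((abs(x)>.07)|(abs(y)>.085))
    print(n,"plate top slope x,y,z",t(P[a],L[a]),"platform",t(P[b],L[b]))
```

```text
t 13.75 roll -0.004 slide before roll [   0.6 -187.1   98.9] after roll [   1.3 -187.1   98.9] F [0.5 0.5 1.5] g 0.694
tcp in shaker mm [  -1.3 -268.2] z 165.8
top plate top slope x,y,z (array([-0.0007, -0.002 ,  0.0819]), np.int64(1558)) platform (array([-0.0002,  0.    ,  0.0699]), np.int64(4337))
side plate top slope x,y,z (array([ 0.0014, -0.0049,  0.0814]), np.int64(800)) platform (array([ 0.0016, -0.0027,  0.0693]), np.int64(2018))
```

View pics/t12.png

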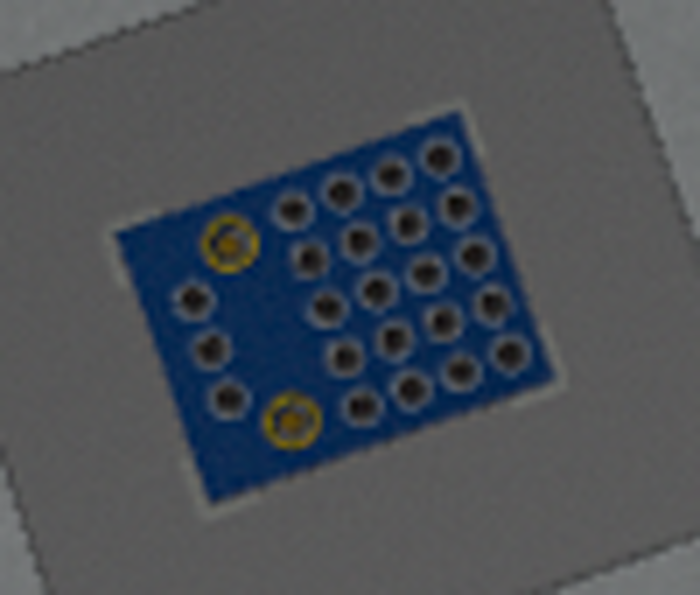

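View pics/s12.png

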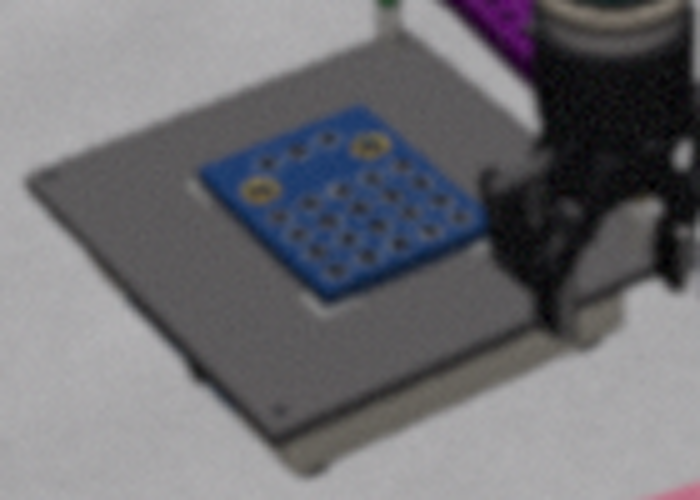

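Both pins are centred in their holes, at (230,243) and (293,421), and all four brackets frame the plate evenly. Its top is 12.0 mm above the platform and tilted about 0.002 rad. I'll check the tubes, then hand in.

Run:
```python
from h import *
im,d=camera('top');cv2.imwrite('pics/t13.png',im[:,:,::-1])
```

```text
(no output)
```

View pics/t13.png

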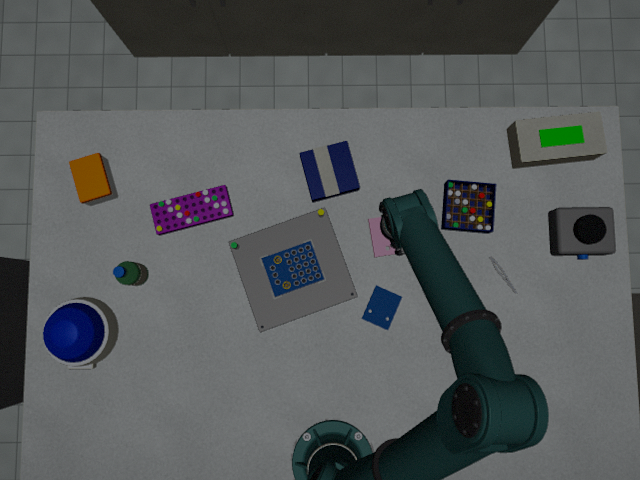

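The tubes at (234,245) and (321,212) and everything else on the bench are where they started. The gripper is clear in the air above the pink plate.

```bash
python3 -c "
from cell import *
print(sign_off())"
```

```text
the job is handed in; nothing more can be done
None
```

The plate is seated on both pins and lying flat, and I handed the job in at about 14 s of the 72 s allowed. With both fingers held apart as a bar, I pushed the plate's -x edge to correct x and yaw. I then pushed its -y edge about 20 mm toward +y until both holes dropped over the pins.

**Last checks:**
- **Fit:** both pins looked centred in their holes, and the corner brackets showed evenly on all four corners.
- **Height and tilt:** from the top camera, the plate's top is 12.0 mm above the platform, which matches its thickness. Its tilt relative to the platform is about 0.002 rad.
- **Surroundings:** both tubes and the other things on the bench looked unmoved in the top picture. The gripper finished in the air, clear of everything.

The side camera gave slightly different figures, with the plate's top 12.1 mm above the platform and the plane fits sloping by up to 0.005 rad. That is within the camera calibration. One move call was refused because I left out a field, and it caused no motion.

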